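# Lid the scrap bin and take off its blue cover

### The arm

A 7-joint arm with a two-finger parallel gripper is mounted at the origin on the work surface. World frame = base frame: x ahead of the robot, y to its left, z up, the work surface at z = 0. Lengths are in m, angles in degrees, forces in N, time in s.
With the tool pointing down it reaches from about 0.425 to 0.875 m from the base axis. Payload 4.7 kg.
Tool frame: the origin (TCP) lies at the very end of the fingers, on their centre line; the grasp point (between the pads) lies 19 mm behind it; z points along the fingers, y is the direction in which the jaws open and shut (so a half turn about z gives the same grasp; the last joint's range is limited). The gripper opens to 87 mm and grips with 3 to 60 N. Pads are 19 mm wide; open, the fingers measure 117 mm over their backs; the gripper's body (75 mm by 190 mm) begins 51 mm behind the grasp point.
Start: joints at [72.428, 18.392, -4.016, 83.108, 1.295, 78.541, -3.26], TCP at [0.205, -0.617, 0.223] pointing down, gripper open.
Joint ranges: [-163.93, 163.93], [-17.29, 119.83], [-79.2, 71.16], [3.27, 140.29], [-89.18, 269.18], [5.43, 117.66], [-154.24, 154.24]. Speed limits (degrees/s): [147.25, 147.25, 180, 180, 180, 180, 180].

### API

Orientations are given as [roll, pitch, yaw] about the fixed x, y, z axes, in that order (R = Rz(yaw) Ry(pitch) Rx(roll)).
In Python, from cell import sensors, imaging, ticket gives the robot as it stands.
- The arm moves only by the tool carry_out, never from a script. Its argument "plan" is a list of rows, each an object of numbers: "fingers": the closure, from -1 (fully open) to 1 (shut); "dx", "dy", "dz": the shift along the tool's x, y, z normalised to -1 to 1, where 1 is 0.03 m; "rx", "ry", "rz": the turn, a rotation vector about the tool's x, y, z normalised to -1 to 1, where 1 is 10 degrees. A call has 1 to 12 rows; each row shifts and turns the commanded pose from where the row before left it, along the tool's axes as they then stand; what a row does not reach is not made up. A row lasts 1/8 s, in which the tool goes at most 62.5 mm and 10.7 degrees, less where a joint would pass 70% of its speed; a pose out of reach is approached as far as the arm can. A call with a number of a shift or a turn outside -1 to 1 is refused whole. A call with a gripper value outside its range is refused whole. The fingers move at their own pace and stop on an object; "force" is the grip in N (left out, the last holds). Time passes only in rows, so rows that do not move let the fingers close. It gives the time, the measured TCP pose, the force and the opening at its end, in the units of the state.
- sensors.get_obs(): the state, without advancing time (a new reading comes with each control period).
- imaging.read_camera(name): name is "side" or "top"; returns a dict with "color" (420x560x3 uint8, red, green, blue), "mtx" (3x3 intrinsics, pixels), "extrinsics" (4x4, takes a point from world to camera coordinates). Camera axes: x right, y down, z forward; pixel columns grow to the right and rows downward; lengths in m; the calibration is good to about 2 mm. A picture is of the moment at which its call begins. There is no depth.
- ticket.sign_off(): hands the job in, once; it reports no verdict.
The state is a dict: "time_s": time; "qpos": joint angles; "joint_velocities": joint speeds; "effort": joint torques, N m; "tool_pos": TCP position; "tool_rot": TCP orientation; "force": force on the tool from outside, world axes, zero at the start; "wrist_torque": the same for the moment, N m; "grip_width": finger opening in m.
Only numpy, scipy, OpenCV 4.12 (cv2) and the standard library are available. Lean on these libraries where they do the work, as an engineer would, in place of code of your own. Each camera call takes 0.05 s, during which the arm holds its last target.

### The job

Clear the wooden offcut and the piece of grey waste pipe off the counter into the round steel scrap bin. Then pick up the nested lid set by the black knob, lower it onto the bin without dropping it until the inner lid is fully home with the blue cover still on it, and let go. Last, grip the blue cover by its collar, lift it off alone with the inner lid staying home on the bin, and finish while still holding the cover level, about 10 cm above where it lay; leave the tools and other things where they are.

Things in the scene. Friction and masses are not known exactly. Their poses are not given: they have to be found in the camera images.
- bin: round open steel scrap bin, fixed to the counter. Origin: centre of its underside, on the counter. Outside diameter 150 (140 at the foot), 110 high, wall 4, floor 5 thick; z up
- inner_lid: the inner lid: steel disc, diameter 160, 8 thick, with a spigot below (diameter 130, 10 deep) that fits in the bin's mouth (diameter 142) and the black knob on top, one piece, about 0.35 kg. Origin: centre of the spigot's underside; z up. It starts standing on the counter; fully home the disc rests on the bin's rim, origin 100 above the bin's origin
- knob_grip (a point): point to grip the inner lid's black upright knob, a cylinder of diameter 22 along z: on its axis, 61 above the inner lid's origin, 15 below the knob's flat top and 15 above the top of the blue collar it sticks out of. Fully home it is 161 above the bin's origin. Lifting the knob lifts both lids
- cover: the blue outer lid: loose round plate, diameter 172, 4 thick, with a skirt 7 deep round the inner lid's edge and a collar on top, about 0.2 kg. It only lies on the inner lid (not fastened), whose knob passes up through the collar. Origin: centre of the plate's underside, 18 above the inner lid's origin when nested; z up
- collar_grip (a point): point to grip the cover's collar, an upright tube (outside diameter 48, bore 36, 24 high, axis z): on its axis, half-way up, 12 above the plate's flat upper face; nested, 27 below the knob point, with the knob's top 42 above it. The collar is gripped across its outside from above, the knob standing between the fingers
- wood_mid (a point): centre of the loose wooden offcut, a block 48 (its x) x 32 (its y) x 28 high, lying on the counter
- pipe_mid (a point): centre of the loose offcut of grey waste pipe, a short tube standing on end: outside diameter 50, bore 42, 35 high
- wrench: bystander, leave it: a steel open-ended wrench, 150 long, lying flat. Origin: about the middle of its length
- screwdriver: bystander, leave it: a screwdriver with a red handle, 190 long, lying. Origin: about the middle of its length
- tape: bystander, leave it: a yellow ring (roll of tape), outside diameter 90, 25 high, lying flat. Origin: centre of its underside
- sealant: bystander, leave it: a white bottle with blue cap, diameter 56, 170 high, upright. Origin: centre of its underside
- jar: bystander, leave it: a clear jar with orange cap, diameter 68, 80 high, upright. Origin: centre of its underside
- tray: bystander, leave it: a green open tray, 150 x 110, 35 high. Origin: centre of its underside
- drill: bystander, leave it: a red and black cordless drill standing on its battery, 110 x 75 at the foot, about 185 high. Origin: centre of its underside

How it is judged:
By the outcome, as a careful person would: the job done as asked, in the order asked, and still so for the second after the job is handed in, while the arm keeps its last pose, push and grip.
It also fails if it takes over 70 s, if anything falls off the work surface, if the arm or the gripper's body presses on something with over 40 N, if the wrist force passes 120 N, or if a joint passes its speed limit or range.

## Working session

There is one attempt and no reset: what is moved stays moved. The work goes in short steps, Python scripts to look and compute and a tool call to move; the robot and the scene stay as the last step left them, time stands still between calls to the robot, and variables do not carry over. Pictures are saved under pics/ and viewed, and the job is handed in when it is done.

Besides the shell and the picture viewer there is one more tool, called after "Call:" by a JSON object that holds its "name" and its "arguments". carry_out: Moves the arm, as the interface text tells. Scaled input: -1 to 1 covers 0.03 m each way for a shift and 10 degrees each way for a turn. Its arguments: {"type":"object","properties":{"plan":{"type":"array"},"force":{"type":"number"}},"required":["plan"]}

```bash
ls; mkdir -p pics
python3 - <<'E'
from cell import sensors, imaging
import cv2
print(sensors.get_obs())
for n in("side","top"):
    r=imaging.read_camera(n); cv2.imwrite(f"pics/{n}0.png",r["color"][:,:,::-1]); print(n,r["mtx"].tolist(),r["extrinsics"].round(4).tolist())
E
```

```text
pics
{'time_s': 0.0, 'qpos': array([72.42593972, 18.43851428, -4.01661353, 83.17575347,  1.29486948,
       78.53951053, -3.26045149]), 'joint_velocities': array([-0.08018174,  0.01808559, -0.01928422,  0.02158329, -0.05322883,
       -0.09408773, -0.03782799]), 'effort': array([-5.63802660e-04, -4.91289818e+01, -4.04384863e-01, -3.12525916e+01,
       -6.38285000e-02,  4.36381018e-02,  1.84329087e-04]), 'tool_pos': array([ 0.20476651, -0.61632093,  0.22146037]), 'tool_rot': array([-1.79891462e+02,  5.27394566e-03,  1.83843830e+01]), 'force': array([-0.35055316, -0.16695526,  0.2631285 ]), 'wrist_torque': array([0.01222818, 0.07478609, 0.02566244]), 'grip_width': 0.08710579228894431}
side [[406.87922598465565, 0.0, 277.5195723605355], [0.0, 406.87922598465565, 204.72109351393652], [0.0, 0.0, 1.0]] [[0.9514, -0.3081, 0.0, -0.5768], [-0.1996, -0.6164, -0.7617, 0.1534], [0.2347, 0.7246, -0.6479, 0.9745], [0.0, 0.0, 0.0, 1.0]]
top [[381.0986861561649, 0.0, 281.66017362890415], [0.0, 381.0986861561649, 209.3551643725429], [0.0, 0.0, 1.0]] [[0.0223, -0.9996, -0.0147, -0.0194], [-0.9967, -0.0211, -0.0779, 0.6279], [0.0775, 0.0164, -0.9969, 1.3349], [0.0, 0.0, 0.0, 1.0]]
```

View pics/top0.png

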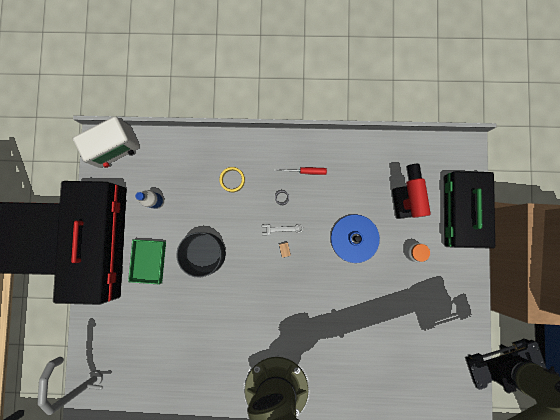

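View pics/side0.png

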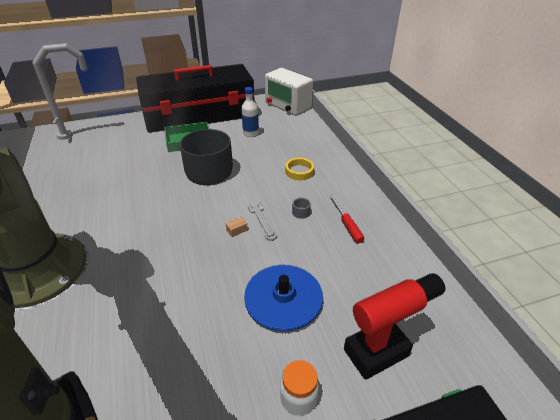

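The top view shows the bin at about (201,254), the blue lid set at (355,239), the wood at (285,249) and the pipe at (282,198). The wrench lies between the wood and the pipe, at (282,229). Next I'll measure them.

```bash
cat > h.py <<'E'
import numpy as np, cv2
from cell import sensors, imaging
def cam(n):
    r=imaging.read_camera(n); return r["color"],np.array(r["mtx"]),np.array(r["extrinsics"])
def ray(K,E,u,v):
    R,t=E[:3,:3],E[:3,3]; d=R.T@np.linalg.inv(K)@[u,v,1.]; return -R.T@t,d/np.linalg.norm(d)
def onz(K,E,u,v,z):
    c,d=ray(K,E,u,v); return c+d*(z-c[2])/d[2]
def tri(a,b):
    (c1,d1),(c2,d2)=a,b
    s=np.linalg.lstsq(np.c_[d1,-d2],c2-c1,rcond=None)[0]
    p,q=c1+s[0]*d1,c2+s[1]*d2; return (p+q)/2,np.linalg.norm(p-q)
def proj(K,E,p):
    q=K@(E[:3,:3]@np.asarray(p)+E[:3,3]); return q[:2]/q[2]
def crop(img,x0,y0,x1,y1,s,name):
    cv2.imwrite(name,cv2.resize(img[y0:y1,x0:x1,::-1],None,fx=s,fy=s,interpolation=cv2.INTER_NEAREST))
def st():
    o=sensors.get_obs(); print(round(o['time_s'],2),o['tool_pos'].round(4),o['tool_rot'].round(2),'F',o['force'].round(1),'w',round(o['grip_width'],4),'q',o['qpos'].round(0))
E
python3 - <<'E'
from h import *
for n in("top","side"):
    im,K,E=cam(n); h=cv2.cvtColor(im,cv2.COLOR_RGB2HSV)
    def big(m,nm,k=3):
        nn,l,s,c=cv2.connectedComponentsWithStats(m.astype('uint8'))
        for i in sorted(range(1,nn),key=lambda i:-s[i,4])[:k]: 
            if s[i,4]>15: print(n,nm,s[i].tolist(),c[i].round(1))
    big((h[...,0]>108)&(h[...,0]<128)&(h[...,1]>150)&(h[...,2]>60),'blue',2)
    big((h[...,0]>8)&(h[...,0]<22)&(h[...,1]>80)&(h[...,2]>90),'wood',4)
    if n=='top':
        crop(im,255,150,395,290,5,'pics/c1.png'); crop(im,165,220,235,290,8,'pics/c2.png')
    else:
        crop(im,170,120,370,340,3,'pics/c3.png')
E
```

```text
top blue [331, 215, 48, 48, 1701] [354.7 238.1]
top blue [136, 192, 8, 8, 51] [139.5 195.7]
top wood [528, 203, 32, 122, 887] [536.  285.3]
top wood [0, 273, 12, 143, 807] [  3.4 322.8]
top wood [412, 244, 18, 18, 252] [420.8 252.3]
top wood [279, 243, 11, 14, 115] [284.3 249.5]
side blue [245, 265, 78, 66, 3869] [283.2 298.3]
side blue [76, 49, 30, 45, 725] [90.4 68.6]
side wood [0, 0, 197, 32, 2874] [79.7 15. ]
side wood [283, 360, 35, 38, 1071] [299.6 378.4]
side wood [54, 72, 84, 34, 1064] [78.4 90.9]
side wood [0, 81, 48, 33, 591] [ 16.4 102.7]
```

View pics/c1.png

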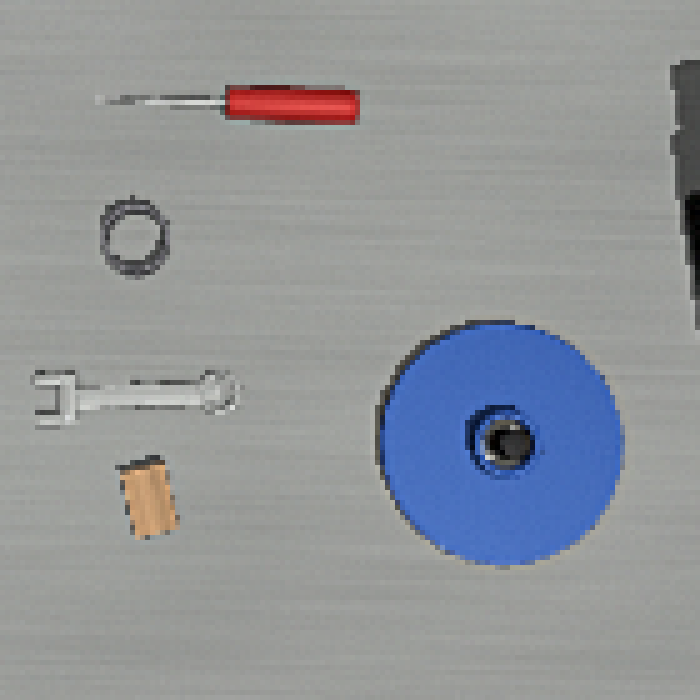

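View pics/c2.png

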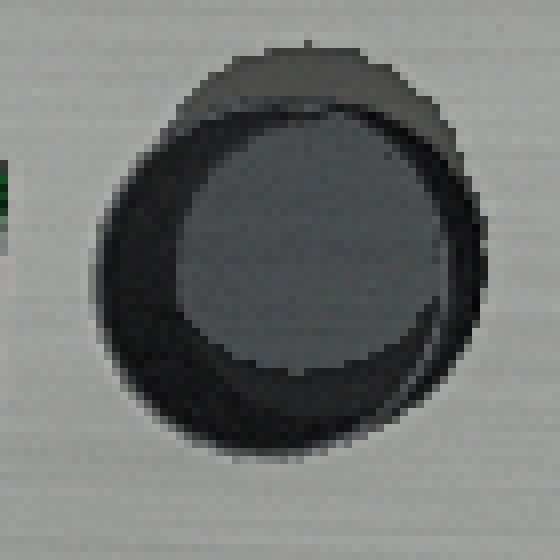

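View pics/c3.png

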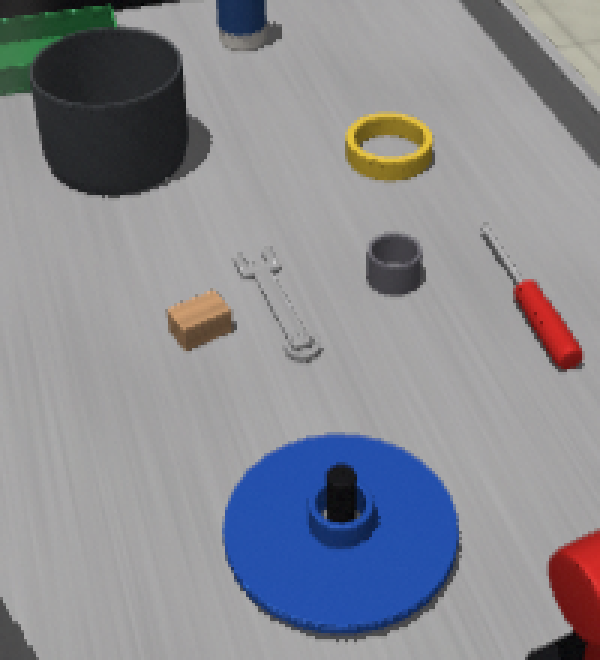

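The crops show these features:
- **Wood:** its top-face corners are visible, with the long side roughly along the image's vertical axis.
- **Pipe:** the rim is clear.
- **Bin:** the outer rim's left and bottom arc is clean in the top view, and its upper arc is clean in the side view.
- **Knob:** visible in both views.

I'll turn these into coordinates with circle fits on the known planes.

Run:
```python
from h import *
from scipy.optimize import least_squares
def circ(P,r=None):
    P=np.array(P)[:,:2]
    if r: f=lambda x:np.hypot(*(P-x[:2]).T)-r; s=least_squares(f,P.mean(0),loss='soft_l1',f_scale=.002)
    else: f=lambda x:np.hypot(*(P-x[:2]).T)-x[2]; s=least_squares(f,[*P.mean(0),.05],loss='soft_l1',f_scale=.002)
    return s.x.round(4),np.sqrt((f(s.x)**2).mean()).round(4)
im,K,E=cam("top"); ims,Ks,Es=cam("side")
def edges(g,c,angs,rng,K,E,z):  # strongest outward gradient along radial lines, pixel
    out=[]
    for a in np.deg2rad(angs):
        r=np.arange(*rng,.25); u=c[0]+r*np.cos(a); v=c[1]+r*np.sin(a)
        s=cv2.remap(g,u.astype('f4')[None],v.astype('f4')[None],cv2.INTER_LINEAR)[0]
        k=np.argmax(np.diff(s)); out.append(onz(K,E,u[k]+.125+0,v[k]+.0,z))
    return out
g=cv2.cvtColor(im,cv2.COLOR_RGB2GRAY).astype('f4'); gs=cv2.cvtColor(ims,cv2.COLOR_RGB2GRAY).astype('f4')
P=edges(g,(200,253.5),range(75,200,4),(18,32),K,E,.11); print('bin top',circ(P,.075),circ(P))
P=edges(gs,(206,142),range(185,356,5),(6,35),Ks,Es,.11); print('bin side',circ(P,.075),circ(P))
# lid: blue contour
for n,i,k,e,z in(("top",im,K,E,.022),("side",ims,Ks,Es,.022)):
    h=cv2.cvtColor(i,cv2.COLOR_RGB2HSV); m=((h[...,0]>105)&(h[...,0]<130)&(h[...,1]>140)&(h[...,2]>50)).astype('uint8')
    c=max(cv2.findContours(m,cv2.RETR_EXTERNAL,cv2.CHAIN_APPROX_NONE)[0],key=cv2.contourArea)[:,0]
    if n=="side": c=c[c[:,1]<300]
    Q=[onz(k,e,u,v,z) for u,v in c]; print('lid',n,circ(Q),circ(Q,.086))
# knob top
def cen(g,x0,y0,x1,y1,t):
    m=(g[y0:y1,x0:x1]<t); v,u=np.nonzero(m); return u.mean()+x0,v.mean()+y0,m.sum()
print('knobtop top px',cen(g,348,230,366,248,45))
print('onz .076',onz(K,E,357.8,238.6,.076))
print('knobtop side',onz(Ks,Es,170+341/3,120+474/3,.076))
# pipe
P=edges(g,(281.8,197.4),range(0,360,10),(5,10),K,E,.035);print('pipe',circ(P,.025),circ(P))
P=edges(gs,(170+394/3,120+250/3),range(190,351,8),(4,14),Ks,Es,.035);print('pipe side',circ(P,.025),circ(P))
# wood corners
W=[onz(K,E,255+x/5,150+y/5,.028) for x,y in((121,468),(161,460),(180,527),(139,539))]
W=np.array(W);print('wood',W.round(4)[:,:2].tolist(),W.mean(0).round(4))
h=cv2.cvtColor(im,cv2.COLOR_RGB2HSV);m=((h[...,0]>8)&(h[...,0]<22)&(h[...,1]>60)&(h[...,2]>110)).astype('uint8');m[:,:270]=0;m[:,300:]=0;m[:235]=0;m[265:]=0
c=max(cv2.findContours(m,cv2.RETR_EXTERNAL,cv2.CHAIN_APPROX_NONE)[0],key=cv2.contourArea)[:,0]
Q=np.array([onz(K,E,u,v,.028)[:2] for u,v in c]).astype('f4');print('rect',cv2.minAreaRect(Q))
for x,y in((169,313),(212,292),(232,310),(188,331)): print(onz(Ks,Es,170+x/3,120+y/3,.028).round(4))
# wrench extents
for x,y in((33,397),(240,392),(50,425),(55,370)): print('wr',onz(K,E,255+x/5,150+y/5,.004).round(4))
```

```text
bin top (array([0.4681, 0.2636]), np.float64(0.0012)) (array([0.468 , 0.2637, 0.0748]), np.float64(0.0012))
bin side (array([0.4676, 0.2651]), np.float64(0.0162)) (array([0.4685, 0.2684, 0.0723]), np.float64(0.016))
lid top (array([ 0.5316, -0.2665,  0.0832]), np.float64(0.001)) (array([ 0.5316, -0.2665]), np.float64(0.0029))
lid side (array([ 0.5323, -0.2686,  0.084 ]), np.float64(0.0007)) (array([ 0.5315, -0.2709]), np.float64(0.0013))
knobtop top px (np.float64(354.6), np.float64(236.74545454545455), np.int64(55))
onz .076 [ 0.52991581 -0.26764025  0.076     ]
knobtop side [ 0.53317532 -0.2678545   0.076     ]
pipe (array([ 0.6709, -0.004 ]), np.float64(0.0028)) (array([ 0.6711, -0.0041,  0.0264]), np.float64(0.0027))
pipe side (array([ 0.6723, -0.0074]), np.float64(0.0017)) (array([ 0.6737, -0.003 ,  0.0212]), np.float64(0.0012))
wood [[0.5064, 0.0002], [0.5127, -0.0279], [0.4659, -0.0423], [0.4569, -0.0136]] [ 0.4855 -0.0209  0.028 ]
rect ((0.4857092797756195, -0.019049007445573807), (0.0459648035466671, 0.03166060522198677), 15.260129928588867)
[ 0.4616 -0.0174  0.028 ]
[ 0.5034 -0.0026  0.028 ]
[ 0.5142 -0.0305  0.028 ]
[ 0.4721 -0.0443  0.028 ]
wr [0.5557 0.0654 0.004 ]
wr [ 0.5626 -0.0838  0.004 ]
wr [0.5358 0.0526 0.004 ]
wr [0.5755 0.05   0.004 ]
```

Both views agree to a few mm:

| Thing | x, y (m) | Note |
|---|---|---|
| Wood | 0.4865, -0.0215 | long axis at 16° |
| Pipe | 0.671, -0.004 | |
| Lid set | 0.5315, -0.268 | |
| Bin | 0.468, 0.264 | |

I'm moving over the wood first.

Call:
{"name": "carry_out", "arguments": {"plan": [{"dx": 0.89, "dy": -0.93, "rz": 0.02, "fingers": -1}, {"dx": 0.89, "dy": -0.93, "rz": 0.02}, {"dx": 0.89, "dy": -0.93, "rz": 0.02}, {"dx": 0.89, "dy": -0.93, "rz": 0.02}, {"dx": 0.89, "dy": -0.93, "rz": 0.02}, {"dx": 0.89, "dy": -0.93, "rz": 0.02}, {"dx": 0.89, "dy": -0.93, "rz": 0.02}, {"dx": 0.89, "dy": -0.93, "rz": 0.02}, {"dx": 0.89, "dy": -0.93, "rz": 0.02}, {"dx": 0.89, "dy": -0.93, "rz": 0.02}, {"dx": 0.89, "dy": -0.93, "rz": 0.02}, {"dx": 0.89, "dy": -0.93, "rz": 0.02}], "force": 30}}

```text
validation failed for argument at $.pl...
```

```bash
cat >> h.py <<'E'
from scipy.spatial.transform import Rotation as Ro
def go(x,y,z,yaw=None):
    "tool-frame units needed from measured pose to target pose (tool down)"
    o=sensors.get_obs(); R=Ro.from_euler('xyz',o['tool_rot'],degrees=True)
    d=R.inv().apply(np.array([x,y,z])-o['tool_pos'])/.03
    st(); print('shift units',d.round(3),end=' ')
    y2=o['tool_rot'][2] if yaw is None else yaw
    print('turn units',(np.rad2deg((R.inv()*Ro.from_euler('xyz',[180,0,y2],degrees=True)).as_rotvec())/10).round(3))
E
python3 -c "
from h import *
go(.4865,-.0215,.22,16)"
```

```text
0.3 [ 0.2049 -0.6167  0.2222] [-179.97    0.     18.38] F [-0.5 -0.7  0.1] w 0.0867 q [72. 18. -4. 83.  1. 79. -3.]
shift units [ 15.164 -15.867   0.082] turn units [-0.003  0.     0.238]
```

The call was refused on validation. I'll try again with every field in each row.

Call:
{"name": "carry_out", "arguments": {"plan": [{"fingers": -1, "dx": 0.89, "dy": -0.93, "dz": 0, "rx": 0, "ry": 0, "rz": 0.02}], "force": 30}}

```text
time_s: 0.42
tool_pos: [0.219, -0.5835, 0.2218]
tool_rot: [180.0, 0.1, 17.9]
force: [0.1, 0.5, 1.1]
grip_width: 0.0871
```

Call:
{"name": "carry_out", "arguments": {"plan": [{"fingers": -1, "dx": 0.89, "dy": -0.93, "dz": 0, "rx": 0, "ry": 0, "rz": 0.02}, {"fingers": -1, "dx": 0.89, "dy": -0.93, "dz": 0, "rx": 0, "ry": 0, "rz": 0.02}, {"fingers": -1, "dx": 0.89, "dy": -0.93, "dz": 0, "rx": 0, "ry": 0, "rz": 0.02}, {"fingers": -1, "dx": 0.89, "dy": -0.93, "dz": 0, "rx": 0, "ry": 0, "rz": 0.02}, {"fingers": -1, "dx": 0.89, "dy": -0.93, "dz": 0, "rx": 0, "ry": 0, "rz": 0.02}, {"fingers": -1, "dx": 0.89, "dy": -0.93, "dz": 0, "rx": 0, "ry": 0, "rz": 0.02}, {"fingers": -1, "dx": 0.89, "dy": -0.93, "dz": 0, "rx": 0, "ry": 0, "rz": 0.02}, {"fingers": -1, "dx": 0.89, "dy": -0.93, "dz": 0, "rx": 0, "ry": 0, "rz": 0.02}, {"fingers": -1, "dx": 0.89, "dy": -0.93, "dz": 0, "rx": 0, "ry": 0, "rz": 0.02}, {"fingers": -1, "dx": 0.89, "dy": -0.93, "dz": 0, "rx": 0, "ry": 0, "rz": 0.02}, {"fingers": -1, "dx": 0.89, "dy": -0.93, "dz": 0, "rx": 0, "ry": 0, "rz": 0.02}, {"fingers": -1, "dx": 0.89, "dy": -0.93, "dz": 0, "rx": 0, "ry": 0, "rz": 0}]}}

```text
time_s: 1.92
tool_pos: [0.4298, -0.1667, 0.2227]
tool_rot: [180.0, -0.0, 16.0]
force: [0.0, -0.1, 0.7]
grip_width: 0.0869
```

```bash
python3 -c "
from h import *
go(.4865,-.0215,.22,16)"
```

```text
1.93 [ 0.4298 -0.1667  0.2227] [ 1.7996e+02 -1.0000e-02  1.5980e+01] F [ 0.  -0.1  0.7] w 0.0869 q [ 48.  -4. -28. 108.  -2.  76. -54.]
shift units [ 3.148 -4.133  0.089] turn units [ 0.004 -0.001 -0.002]
```

Call:
{"name": "carry_out", "arguments": {"plan": [{"fingers": -1, "dx": 0.63, "dy": -0.82, "dz": 0.5, "rx": 0, "ry": 0, "rz": 0}, {"fingers": -1, "dx": 0.63, "dy": -0.82, "dz": 0.5, "rx": 0, "ry": 0, "rz": 0}, {"fingers": -1, "dx": 0.63, "dy": -0.82, "dz": 0.5, "rx": 0, "ry": 0, "rz": 0}, {"fingers": -1, "dx": 0.63, "dy": -0.82, "dz": 0.5, "rx": 0, "ry": 0, "rz": 0}, {"fingers": -1, "dx": 0.63, "dy": -0.82, "dz": 0.5, "rx": 0, "ry": 0, "rz": 0}, {"fingers": -1, "dx": 0, "dy": 0, "dz": 1, "rx": 0, "ry": 0, "rz": 0}, {"fingers": -1, "dx": 0, "dy": 0, "dz": 1, "rx": 0, "ry": 0, "rz": 0}, {"fingers": -1, "dx": 0, "dy": 0, "dz": 0.5, "rx": 0, "ry": 0, "rz": 0}, {"fingers": -1, "dx": 0, "dy": 0, "dz": 0, "rx": 0, "ry": 0, "rz": 0}]}}

```text
time_s: 3.05
tool_pos: [0.4857, -0.0236, 0.0719]
tool_rot: [-179.9, 0.1, 16.0]
force: [-0.1, -0.0, 0.3]
grip_width: 0.0869
```

```bash
python3 -c "
from h import *
go(.4865,-.0215,.006,16)
im,K,E=cam('side'); crop(im,150,100,350,320,3,'pics/s1.png')"
```

```text
3.05 [ 0.4857 -0.0236  0.0719] [-1.7995e+02  9.0000e-02  1.5980e+01] F [-0.1 -0.   0.3] w 0.0869 q [ 36.   9. -39. 115.   7.  58. -80.]
shift units [ 0.048 -0.058  2.197] turn units [-0.005  0.009 -0.002]
```

View pics/s1.png

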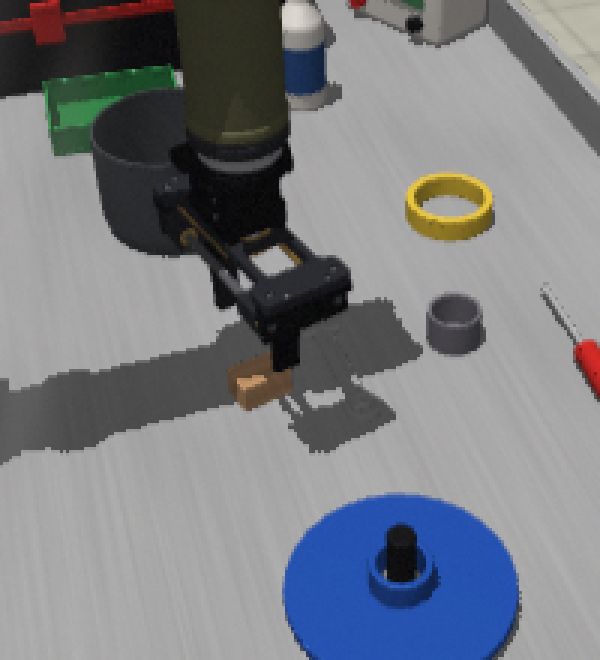

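The side view shows the fingers straddling the wood, with the wrench clear. Now I descend and grip.

Call:
{"name": "carry_out", "arguments": {"plan": [{"fingers": -1, "dx": 0.04, "dy": -0.05, "dz": 0.8, "rx": 0, "ry": 0, "rz": 0}, {"fingers": -1, "dx": 0, "dy": 0, "dz": 0.8, "rx": 0, "ry": 0, "rz": 0}, {"fingers": -1, "dx": 0, "dy": 0, "dz": 0.55, "rx": 0, "ry": 0, "rz": 0}, {"fingers": 1, "dx": 0, "dy": 0, "dz": 0, "rx": 0, "ry": 0, "rz": 0}, {"fingers": 1, "dx": 0, "dy": 0, "dz": 0, "rx": 0, "ry": 0, "rz": 0}, {"fingers": 1, "dx": 0, "dy": 0, "dz": 0, "rx": 0, "ry": 0, "rz": 0}, {"fingers": 1, "dx": 0, "dy": 0, "dz": 0, "rx": 0, "ry": 0, "rz": 0}, {"fingers": 1, "dx": 0, "dy": 0, "dz": 0, "rx": 0, "ry": 0, "rz": 0}], "force": 30}}

```text
time_s: 4.1
tool_pos: [0.4873, -0.0219, 0.0083]
tool_rot: [180.0, -0.0, 16.0]
force: [0.3, -0.0, -0.2]
grip_width: 0.0451
```

```bash
python3 -c "
from h import *
go(.468,.264,.2,16)"
```

```text
4.1 [ 0.4873 -0.0219  0.0083] [ 1.7998e+02 -2.0000e-02  1.5980e+01] F [ 0.3 -0.  -0.2] w 0.0451 q [ 34.  15. -38. 117.  12.  51. -84.]
shift units [ 2.007 -9.338 -6.392] turn units [ 0.002 -0.002 -0.002]
```

Call:
{"name": "carry_out", "arguments": {"plan": [{"fingers": 1, "dx": 0, "dy": 0, "dz": 0, "rx": 0, "ry": 0, "rz": 0}, {"fingers": 1, "dx": 0, "dy": 0, "dz": 0, "rx": 0, "ry": 0, "rz": 0}, {"fingers": 1, "dx": 0, "dy": 0, "dz": 0, "rx": 0, "ry": 0, "rz": 0}]}}

```text
time_s: 4.47
tool_pos: [0.4871, -0.0218, 0.0081]
tool_rot: [180.0, 0.0, 16.0]
force: [-0.2, -0.2, 2.0]
grip_width: 0.0322
```

The grip opening is 32 mm, matching the wood. I'll lift and turn, then go to the bin.

Call:
{"name": "carry_out", "arguments": {"plan": [{"fingers": 1, "dx": 0, "dy": 0, "dz": -0.6, "rx": 0, "ry": 0, "rz": 0}, {"fingers": 1, "dx": 0, "dy": 0, "dz": -1, "rx": 0, "ry": 0, "rz": 0}, {"fingers": 1, "dx": 0, "dy": 0, "dz": -1, "rx": 0, "ry": 0, "rz": -0.6}, {"fingers": 1, "dx": 0, "dy": 0, "dz": -1, "rx": 0, "ry": 0, "rz": -0.8}, {"fingers": 1, "dx": 0, "dy": 0, "dz": -1, "rx": 0, "ry": 0, "rz": -0.8}, {"fingers": 1, "dx": 0, "dy": 0, "dz": -1, "rx": 0, "ry": 0, "rz": -0.8}, {"fingers": 1, "dx": 0.67, "dy": -0.88, "dz": -0.4, "rx": 0, "ry": 0, "rz": 0}, {"fingers": 1, "dx": 0.67, "dy": -0.88, "dz": 0, "rx": 0, "ry": 0, "rz": 0}, {"fingers": 1, "dx": 0.67, "dy": -0.88, "dz": 0, "rx": 0, "ry": 0, "rz": 0}, {"fingers": 1, "dx": 0.67, "dy": -0.88, "dz": 0, "rx": 0, "ry": 0, "rz": 0}, {"fingers": 1, "dx": 0.67, "dy": -0.88, "dz": 0, "rx": 0, "ry": 0, "rz": 0}]}}

```text
time_s: 5.85
tool_pos: [0.4618, 0.1434, 0.1892]
tool_rot: [179.9, -0.0, 46.0]
force: [0.3, 0.4, 0.2]
grip_width: 0.0316
```

```bash
python3 -c "
from h import *
go(.447,.2424,.2,46)"
```

```text
5.85 [0.4618 0.1434 0.1892] [ 1.7991e+02 -3.0000e-02  4.6000e+01] F [0.3 0.4 0.2] w 0.0316 q [ 31.   1. -51. 107.   1.  72. -65.]
shift units [ 2.031 -2.646 -0.364] turn units [ 0.009 -0.003  0.   ]
```

Call:
{"name": "carry_out", "arguments": {"plan": [{"fingers": 1, "dx": 0.64, "dy": -0.84, "dz": 0, "rx": 0, "ry": 0, "rz": 0}, {"fingers": 1, "dx": 0.64, "dy": -0.84, "dz": 0, "rx": 0, "ry": 0, "rz": 0}, {"fingers": 1, "dx": 0.64, "dy": -0.84, "dz": 0, "rx": 0, "ry": 0, "rz": 0}, {"fingers": 1, "dx": 0, "dy": 0, "dz": 0, "rx": 0, "ry": 0, "rz": 0}]}}

```text
time_s: 6.35
tool_pos: [0.4466, 0.2393, 0.1892]
tool_rot: [-180.0, -0.1, 46.3]
force: [-0.3, -0.3, 0.4]
grip_width: 0.0318
```

```bash
python3 -c "
from h import *
go(.447,.2424,.055,46)
im,K,E=cam('side'); crop(im,100,20,300,220,3,'pics/s2.png')"
```

```text
6.35 [0.4466 0.2393 0.1892] [-1.7997e+02 -9.0000e-02  4.6300e+01] F [-0.3 -0.3  0.4] w 0.0318 q [ 23.   6. -57. 104.   5.  72. -79.]
shift units [ 0.079 -0.06   4.472] turn units [-0.003 -0.009  0.03 ]
```

View pics/s2.png

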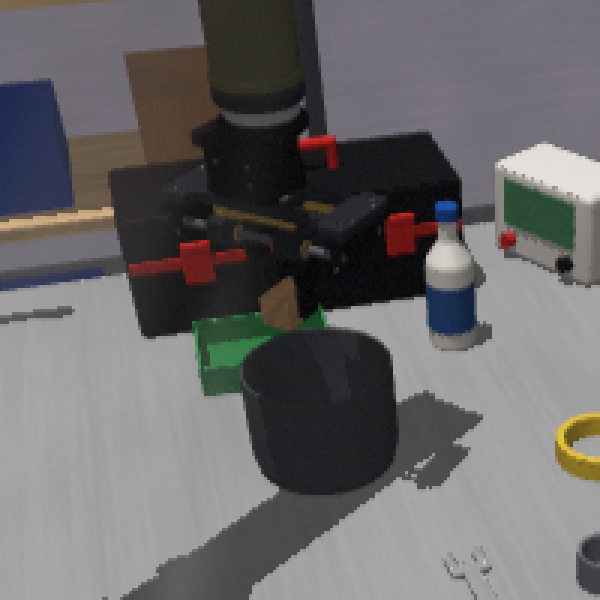

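The side view shows the wood held above the bin mouth, inside the rim. I'll lower it into the bin, open partly, and rise.

Call:
{"name": "carry_out", "arguments": {"plan": [{"fingers": 1, "dx": 0, "dy": 0, "dz": 0.9, "rx": 0, "ry": 0, "rz": 0}, {"fingers": 1, "dx": 0, "dy": 0, "dz": 0.9, "rx": 0, "ry": 0, "rz": 0}, {"fingers": 1, "dx": 0, "dy": 0, "dz": 0.9, "rx": 0, "ry": 0, "rz": 0}, {"fingers": 1, "dx": 0, "dy": 0, "dz": 0.9, "rx": 0, "ry": 0, "rz": 0}, {"fingers": 1, "dx": 0, "dy": 0, "dz": 0.8, "rx": 0, "ry": 0, "rz": 0}, {"fingers": -0.3, "dx": 0, "dy": 0, "dz": 0, "rx": 0, "ry": 0, "rz": 0}, {"fingers": -0.3, "dx": 0, "dy": 0, "dz": 0, "rx": 0, "ry": 0, "rz": 0}, {"fingers": -0.3, "dx": 0, "dy": 0, "dz": 0, "rx": 0, "ry": 0, "rz": 0}, {"fingers": -0.3, "dx": 0, "dy": 0, "dz": 0, "rx": 0, "ry": 0, "rz": 0}]}}

```text
time_s: 7.52
tool_pos: [0.4483, 0.2362, 0.0569]
tool_rot: [179.9, -0.1, 46.0]
force: [-0.1, -0.6, -0.8]
grip_width: 0.0553
```

Call:
{"name": "carry_out", "arguments": {"plan": [{"fingers": -0.3, "dx": 0, "dy": 0, "dz": -1, "rx": 0, "ry": 0, "rz": 0}, {"fingers": -0.3, "dx": 0, "dy": 0, "dz": -1, "rx": 0, "ry": 0, "rz": 0}, {"fingers": -0.3, "dx": 0, "dy": 0, "dz": -1, "rx": 0, "ry": 0, "rz": 0}, {"fingers": -1, "dx": 0, "dy": 0, "dz": -0.6, "rx": 0, "ry": 0, "rz": 0}]}}

```text
time_s: 8.02
tool_pos: [0.4483, 0.2365, 0.1658]
tool_rot: [179.9, -0.1, 46.0]
force: [0.8, -0.1, 0.8]
grip_width: 0.0609
```

```bash
python3 -c "
from h import *
go(.672,-.0045,.16,46)"
```

```text
8.03 [0.4483 0.2365 0.1658] [ 1.7991e+02 -1.0000e-01  4.5990e+01] F [ 0.8 -0.1  0.8] w 0.0609 q [ 23.   8. -57. 106.   7.  70. -80.]
shift units [-0.596 10.945  0.208] turn units [ 0.009 -0.01  -0.001]
```

Call:
{"name": "carry_out", "arguments": {"plan": [{"fingers": -1, "dx": -0.05, "dy": 0.5, "dz": 0, "rx": 0, "ry": 0, "rz": 0}, {"fingers": -1, "dx": -0.05, "dy": 1, "dz": 0, "rx": 0, "ry": 0, "rz": 0}, {"fingers": -1, "dx": -0.05, "dy": 1, "dz": 0, "rx": 0, "ry": 0, "rz": 0}, {"fingers": -1, "dx": -0.05, "dy": 1, "dz": 0, "rx": 0, "ry": 0, "rz": 0}, {"fingers": -1, "dx": -0.05, "dy": 1, "dz": 0, "rx": 0, "ry": 0, "rz": 0}, {"fingers": -1, "dx": -0.05, "dy": 1, "dz": 0, "rx": 0, "ry": 0, "rz": 0}, {"fingers": -1, "dx": -0.05, "dy": 1, "dz": 0, "rx": 0, "ry": 0, "rz": 0}, {"fingers": -1, "dx": -0.05, "dy": 1, "dz": 0, "rx": 0, "ry": 0, "rz": 0}, {"fingers": -1, "dx": -0.05, "dy": 1, "dz": 0, "rx": 0, "ry": 0, "rz": 0}, {"fingers": -1, "dx": -0.05, "dy": 1, "dz": 0, "rx": 0, "ry": 0, "rz": 0}, {"fingers": -1, "dx": -0.05, "dy": 1, "dz": 0, "rx": 0, "ry": 0, "rz": 0}, {"fingers": -1, "dx": 0, "dy": 0.4, "dz": 0, "rx": 0, "ry": 0, "rz": 0}]}}

```text
time_s: 9.52
tool_pos: [0.6726, -0.006, 0.1631]
tool_rot: [-180.0, 0.0, 45.8]
force: [-0.2, 0.2, -0.2]
grip_width: 0.0872
```

Call:
{"name": "carry_out", "arguments": {"plan": [{"fingers": -1, "dx": 0, "dy": 0, "dz": 0.3, "rx": 0, "ry": 0, "rz": 0.9}, {"fingers": -1, "dx": 0, "dy": 0, "dz": 0.3, "rx": 0, "ry": 0, "rz": 0.9}, {"fingers": -1, "dx": 0, "dy": 0, "dz": 0.3, "rx": 0, "ry": 0, "rz": 0.8}, {"fingers": -1, "dx": 0, "dy": 0, "dz": 0.4, "rx": 0, "ry": 0, "rz": 0}]}}

```text
time_s: 10.02
tool_pos: [0.6715, -0.0024, 0.1248]
tool_rot: [180.0, -0.0, 20.1]
force: [-1.0, 0.2, 0.4]
grip_width: 0.0869
```

```bash
python3 -c "
from h import *
go(.672,-.0045,.008,20)
im,K,E=cam('side'); crop(im,200,80,400,280,3,'pics/s3.png')"
```

```text
10.03 [ 0.6715 -0.0024  0.1248] [ 1.7999e+02 -2.0000e-02  2.0120e+01] F [-1.   0.2  0.4] w 0.0869 q [ 27.  29. -39.  86.  19.  72. -85.]
shift units [-0.009  0.072  3.894] turn units [ 0.001 -0.002  0.012]
```

View pics/s3.png

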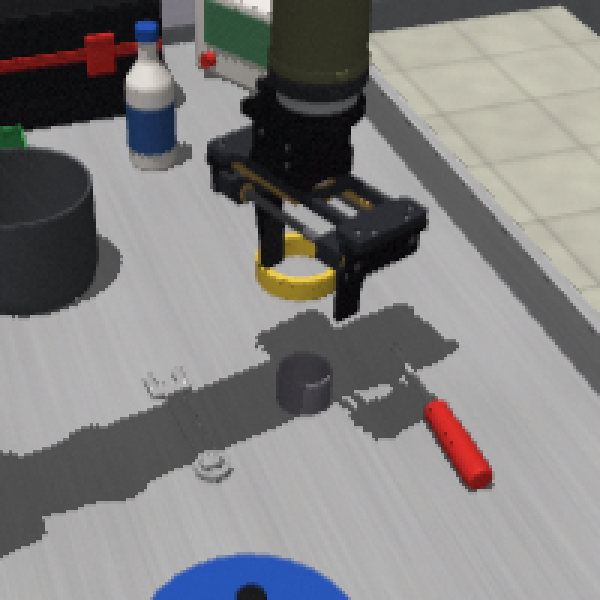

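The side view shows the open fingers above the pipe with nothing in the way. Now I descend, grip and lift slightly.

Call:
{"name": "carry_out", "arguments": {"plan": [{"fingers": -1, "dx": 0, "dy": 0.04, "dz": 1, "rx": 0, "ry": 0, "rz": 0}, {"fingers": -1, "dx": 0, "dy": 0.03, "dz": 1, "rx": 0, "ry": 0, "rz": 0}, {"fingers": -1, "dx": 0, "dy": 0, "dz": 1, "rx": 0, "ry": 0, "rz": 0}, {"fingers": -1, "dx": 0, "dy": 0, "dz": 0.85, "rx": 0, "ry": 0, "rz": 0}, {"fingers": 1, "dx": 0, "dy": 0, "dz": 0, "rx": 0, "ry": 0, "rz": 0}, {"fingers": 1, "dx": 0, "dy": 0, "dz": 0, "rx": 0, "ry": 0, "rz": 0}, {"fingers": 1, "dx": 0, "dy": 0, "dz": 0, "rx": 0, "ry": 0, "rz": 0}, {"fingers": 1, "dx": 0, "dy": 0, "dz": 0, "rx": 0, "ry": 0, "rz": 0}, {"fingers": 1, "dx": 0, "dy": 0, "dz": 0, "rx": 0, "ry": 0, "rz": 0}, {"fingers": 1, "dx": 0, "dy": 0, "dz": 0, "rx": 0, "ry": 0, "rz": 0}], "force": 25}}

```text
time_s: 11.32
tool_pos: [0.6726, -0.005, 0.0104]
tool_rot: [180.0, -0.1, 20.0]
force: [-1.0, -1.1, 4.7]
grip_width: 0.0504
```

Call:
{"name": "carry_out", "arguments": {"plan": [{"fingers": 1, "dx": 0, "dy": 0, "dz": -0.5, "rx": 0, "ry": 0, "rz": 0}, {"fingers": 1, "dx": 0, "dy": 0, "dz": -1, "rx": 0, "ry": 0, "rz": 0}, {"fingers": 1, "dx": 0, "dy": 0, "dz": -1, "rx": 0, "ry": 0, "rz": 0}, {"fingers": 1, "dx": 0, "dy": 0, "dz": -1, "rx": 0, "ry": 0, "rz": -0.5}, {"fingers": 1, "dx": 0, "dy": 0, "dz": -1, "rx": 0, "ry": 0, "rz": -0.7}, {"fingers": 1, "dx": 0, "dy": 0, "dz": -1, "rx": 0, "ry": 0, "rz": -0.7}, {"fingers": 1, "dx": 0, "dy": 0, "dz": -0.5, "rx": 0, "ry": 0, "rz": -0.7}]}}

```text
time_s: 12.2
tool_pos: [0.6728, -0.0046, 0.1924]
tool_rot: [179.9, -0.1, 46.2]
force: [0.5, -0.1, -0.1]
grip_width: 0.0501
```

```bash
python3 -c "
from h import *
go(.4867,.2835,.19,46)"
```

```text
12.2 [ 0.6728 -0.0046  0.1924] [ 1.7987e+02 -1.1000e-01  4.6220e+01] F [ 0.5 -0.1 -0.1] w 0.0501 q [ 30.  28. -45.  81.  20.  79. -59.]
shift units [  2.643 -11.123   0.06 ] turn units [ 0.013 -0.011  0.022]
```

The grip reads 50 mm, so the pipe is held and lifted. Moving it to the bin.

Call:
{"name": "carry_out", "arguments": {"plan": [{"fingers": 1, "dx": 0.2, "dy": -0.8, "dz": 0, "rx": 0, "ry": 0, "rz": 0}, {"fingers": 1, "dx": 0.24, "dy": -1, "dz": 0, "rx": 0, "ry": 0, "rz": 0}, {"fingers": 1, "dx": 0.24, "dy": -1, "dz": 0, "rx": 0, "ry": 0, "rz": 0}, {"fingers": 1, "dx": 0.24, "dy": -1, "dz": 0, "rx": 0, "ry": 0, "rz": 0}, {"fingers": 1, "dx": 0.24, "dy": -1, "dz": 0, "rx": 0, "ry": 0, "rz": 0}, {"fingers": 1, "dx": 0.24, "dy": -1, "dz": 0, "rx": 0, "ry": 0, "rz": 0}, {"fingers": 1, "dx": 0.24, "dy": -1, "dz": 0, "rx": 0, "ry": 0, "rz": 0}, {"fingers": 1, "dx": 0.24, "dy": -1, "dz": 0, "rx": 0, "ry": 0, "rz": 0}, {"fingers": 1, "dx": 0.24, "dy": -1, "dz": 0, "rx": 0, "ry": 0, "rz": 0}, {"fingers": 1, "dx": 0.24, "dy": -1, "dz": 0, "rx": 0, "ry": 0, "rz": 0}, {"fingers": 1, "dx": 0.24, "dy": -1, "dz": 0, "rx": 0, "ry": 0, "rz": 0}, {"fingers": 1, "dx": 0.05, "dy": -0.25, "dz": 0, "rx": 0, "ry": 0, "rz": 0}]}}

```text
time_s: 13.7
tool_pos: [0.4854, 0.2854, 0.1889]
tool_rot: [-180.0, 0.1, 46.2]
force: [-0.2, -0.6, -0.8]
grip_width: 0.0503
```

```bash
python3 -c "
from h import *
go(.4867,.2835,.055,46)
im,K,E=cam('top'); crop(im,120,180,280,320,4,'pics/t4.png')"
```

```text
13.7 [0.4854 0.2854 0.1889] [-1.7995e+02  8.0000e-02  4.6200e+01] F [-0.2 -0.6 -0.8] w 0.0503 q [ 14.  16. -55.  97.  14.  74. -87.]
shift units [-0.008  0.078  4.463] turn units [-0.005  0.008  0.02 ]
```

View pics/t4.png

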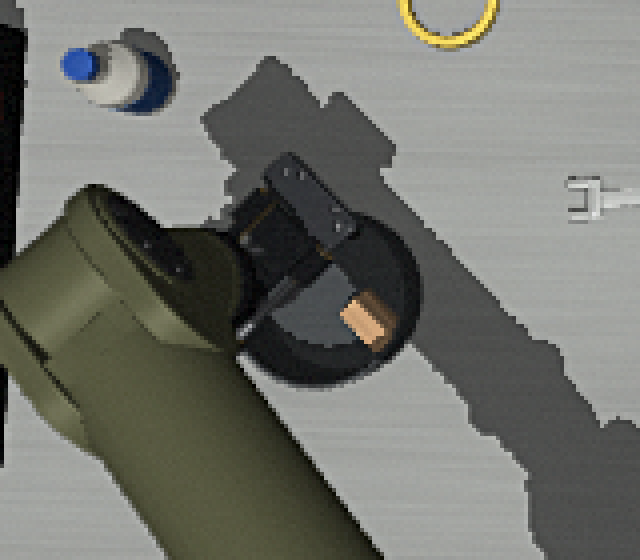

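The top view shows the wood lying in the bin at crop (367,322) and the pipe above the opposite side. Lower and release.

Call:
{"name": "carry_out", "arguments": {"plan": [{"fingers": 1, "dx": 0, "dy": 0, "dz": 0.9, "rx": 0, "ry": 0, "rz": 0}, {"fingers": 1, "dx": 0, "dy": 0, "dz": 0.9, "rx": 0, "ry": 0, "rz": 0}, {"fingers": 1, "dx": 0, "dy": 0, "dz": 0.9, "rx": 0, "ry": 0, "rz": 0}, {"fingers": 1, "dx": 0, "dy": 0, "dz": 0.9, "rx": 0, "ry": 0, "rz": 0}, {"fingers": 1, "dx": 0, "dy": 0, "dz": 0.8, "rx": 0, "ry": 0, "rz": 0}, {"fingers": -0.6, "dx": 0, "dy": 0, "dz": 0, "rx": 0, "ry": 0, "rz": 0}, {"fingers": -0.6, "dx": 0, "dy": 0, "dz": 0, "rx": 0, "ry": 0, "rz": 0}, {"fingers": -0.6, "dx": 0, "dy": 0, "dz": 0, "rx": 0, "ry": 0, "rz": 0}, {"fingers": -0.6, "dx": 0, "dy": 0, "dz": 0, "rx": 0, "ry": 0, "rz": 0}]}}

```text
time_s: 14.88
tool_pos: [0.4895, 0.2828, 0.0584]
tool_rot: [180.0, -0.1, 46.0]
force: [0.0, 0.3, -1.0]
grip_width: 0.0694
```

Call:
{"name": "carry_out", "arguments": {"plan": [{"fingers": -0.6, "dx": 0, "dy": 0, "dz": -0.6, "rx": 0, "ry": 0, "rz": 0}, {"fingers": -0.6, "dx": 0, "dy": 0, "dz": -1, "rx": 0, "ry": 0, "rz": 0}, {"fingers": -0.6, "dx": 0, "dy": 0, "dz": -1, "rx": 0, "ry": 0, "rz": 0}, {"fingers": -0.6, "dx": 0, "dy": 0, "dz": -1, "rx": 0, "ry": 0, "rz": 0}, {"fingers": -0.6, "dx": 0, "dy": 0, "dz": -0.8, "rx": 0, "ry": 0, "rz": 0}]}}

```text
time_s: 15.5
tool_pos: [0.4892, 0.2832, 0.1924]
tool_rot: [179.9, -0.1, 46.0]
force: [0.3, -0.2, -0.3]
grip_width: 0.0697
```

```bash
python3 -c "
from h import *
go(.5315,-.268,.2,46)"
```

```text
15.5 [0.4892 0.2832 0.1924] [ 1.7993e+02 -1.3000e-01  4.6010e+01] F [ 0.3 -0.2 -0.3] w 0.0697 q [ 15.  16. -55.  96.  14.  75. -87.]
shift units [-12.241  13.775  -0.263] turn units [ 0.007 -0.013  0.001]
```

Released. Moving to the lid set; I'll check the bin's contents once I'm clear. The finger tips reach 19 mm past the grasp point, so I'll grip the knob a little above the named point to keep them off the collar top (z 0.046). That means TCP at about 0.050.

Call:
{"name": "carry_out", "arguments": {"plan": [{"fingers": -1, "dx": -0.5, "dy": 0.6, "dz": 0, "rx": 0, "ry": 0, "rz": 0}, {"fingers": -1, "dx": -0.87, "dy": 0.98, "dz": 0, "rx": 0, "ry": 0, "rz": 0}, {"fingers": -1, "dx": -0.87, "dy": 0.98, "dz": 0, "rx": 0, "ry": 0, "rz": 0}, {"fingers": -1, "dx": -0.87, "dy": 0.98, "dz": 0, "rx": 0, "ry": 0, "rz": 0}, {"fingers": -1, "dx": -0.87, "dy": 0.98, "dz": 0, "rx": 0, "ry": 0, "rz": 0}, {"fingers": -1, "dx": -0.87, "dy": 0.98, "dz": 0, "rx": 0, "ry": 0, "rz": 0}, {"fingers": -1, "dx": -0.87, "dy": 0.98, "dz": 0, "rx": 0, "ry": 0, "rz": 0}, {"fingers": -1, "dx": -0.87, "dy": 0.98, "dz": 0, "rx": 0, "ry": 0, "rz": 0}, {"fingers": -1, "dx": -0.87, "dy": 0.98, "dz": 0, "rx": 0, "ry": 0, "rz": 0}, {"fingers": -1, "dx": -0.87, "dy": 0.98, "dz": 0, "rx": 0, "ry": 0, "rz": 0}]}}

```text
time_s: 16.75
tool_pos: [0.519, -0.0944, 0.1912]
tool_rot: [179.9, -0.0, 46.0]
force: [1.0, 0.3, -0.4]
grip_width: 0.0871
```

```bash
python3 -c "
from h import *
go(.5315,-.268,.2,46)
im,K,E=cam('top'); crop(im,165,210,245,290,5,'pics/t5.png')
cv2.imwrite('pics/t5b.png',im[:,:,::-1])
for u,v in((395,218),(410,218),(410,195),(393,195)): print('drill foot',onz(K,E,u,v,0).round(3))
"
```

```text
16.75 [ 0.519  -0.0944  0.1912] [ 1.7988e+02 -4.0000e-02  4.6030e+01] F [ 1.   0.3 -0.4] w 0.0871 q [ 47.   7. -43. 102.   5.  73. -41.]
shift units [-3.875  4.32  -0.287] turn units [ 0.012 -0.004  0.003]
drill foot [ 0.607 -0.415  0.   ]
drill foot [ 0.609 -0.469  0.   ]
drill foot [ 0.692 -0.469  0.   ]
drill foot [ 0.691 -0.408  0.   ]
```

View pics/t5.png

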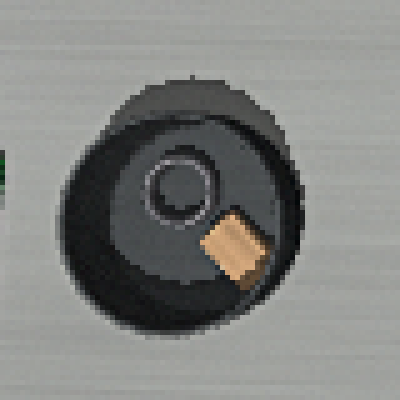

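View pics/t5b.png

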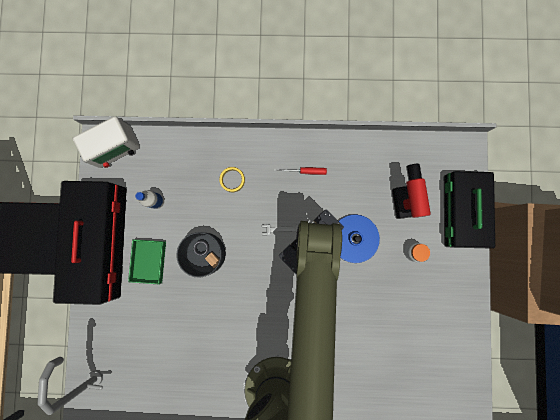

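Both offcuts are in the bin, the pipe at crop (182,188) and the wood at (235,245), and well below the spigot depth. Continuing to the knob.

Call:
{"name": "carry_out", "arguments": {"plan": [{"fingers": -1, "dx": -0.77, "dy": 0.85, "dz": 0, "rx": 0, "ry": 0, "rz": 0}, {"fingers": -1, "dx": -0.77, "dy": 0.85, "dz": 0, "rx": 0, "ry": 0, "rz": 0}, {"fingers": -1, "dx": -0.77, "dy": 0.85, "dz": 0, "rx": 0, "ry": 0, "rz": 0}, {"fingers": -1, "dx": -0.77, "dy": 0.85, "dz": 0, "rx": 0, "ry": 0, "rz": 0}, {"fingers": -1, "dx": -0.7, "dy": 0.78, "dz": 0, "rx": 0, "ry": 0, "rz": 0}, {"fingers": -1, "dx": 0, "dy": 0, "dz": 0.8, "rx": 0, "ry": 0, "rz": 0}, {"fingers": -1, "dx": 0, "dy": 0, "dz": 0.8, "rx": 0, "ry": 0, "rz": 0}, {"fingers": -1, "dx": 0, "dy": 0, "dz": 0.7, "rx": 0, "ry": 0, "rz": 0}, {"fingers": -1, "dx": 0, "dy": 0, "dz": 0, "rx": 0, "ry": 0, "rz": 0}]}}

```text
time_s: 17.92
tool_pos: [0.5292, -0.2615, 0.1202]
tool_rot: [-179.9, 0.0, 46.0]
force: [0.4, -0.5, 0.7]
grip_width: 0.0868
```

```bash
python3 -c "
from h import *
go(.5315,-.268,.0505,46)
im,K,E=cam('side'); crop(im,210,190,370,340,4,'pics/s6.png')
o=sensors.get_obs(); print(proj(K,E,o['tool_pos']),proj(K,E,(.5315,-.268,.076)))"
```

```text
17.93 [ 0.5292 -0.2615  0.1202] [-1.7988e+02  2.0000e-02  4.6010e+01] F [ 0.4 -0.5  0.7] w 0.0868 q [ 54.  19. -35.  98.  12.  67. -29.]
shift units [-0.102  0.211  2.322] turn units [-0.012  0.002  0.001]
[281.49286027 261.84237075] [282.93379452 278.24433817]
```

View pics/s6.png

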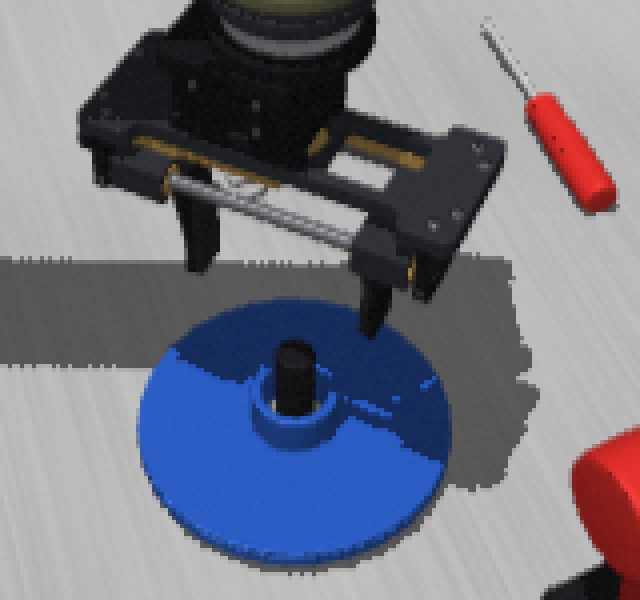

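The side view shows the knob top at px (283.5,278), against a prediction of (282.9,278.2), so they agree. Now I descend and grip.

Call:
{"name": "carry_out", "arguments": {"plan": [{"fingers": -1, "dx": -0.1, "dy": 0.21, "dz": 0.6, "rx": 0, "ry": 0, "rz": 0}, {"fingers": -1, "dx": 0, "dy": 0, "dz": 0.9, "rx": 0, "ry": 0, "rz": 0}, {"fingers": -1, "dx": 0, "dy": 0, "dz": 0.75, "rx": 0, "ry": 0, "rz": 0}, {"fingers": -1, "dx": 0, "dy": 0, "dz": 0, "rx": 0, "ry": 0, "rz": 0}, {"fingers": -1, "dx": 0, "dy": 0, "dz": 0, "rx": 0, "ry": 0, "rz": 0}]}}

```text
time_s: 18.6
tool_pos: [0.5331, -0.2691, 0.0539]
tool_rot: [179.9, -0.0, 46.0]
force: [0.6, -1.3, 0.6]
grip_width: 0.0871
```

```bash
python3 -c "
from h import *
go(.5315,-.268,.0505,46)"
```

```text
18.6 [ 0.5331 -0.2691  0.0539] [ 1.7992e+02 -3.0000e-02  4.5970e+01] F [ 0.6 -1.3  0.6] w 0.0871 q [ 52.  24. -34. 101.  15.  60. -31.]
shift units [-0.01  -0.065  0.113] turn units [ 0.008 -0.003 -0.003]
```

Call:
{"name": "carry_out", "arguments": {"plan": [{"fingers": 1, "dx": 0, "dy": -0.06, "dz": 0.11, "rx": 0, "ry": 0, "rz": 0}, {"fingers": 1, "dx": 0, "dy": 0, "dz": 0, "rx": 0, "ry": 0, "rz": 0}, {"fingers": 1, "dx": 0, "dy": 0, "dz": 0, "rx": 0, "ry": 0, "rz": 0}, {"fingers": 1, "dx": 0, "dy": 0, "dz": 0, "rx": 0, "ry": 0, "rz": 0}, {"fingers": 1, "dx": 0, "dy": 0, "dz": 0, "rx": 0, "ry": 0, "rz": 0}, {"fingers": 1, "dx": 0, "dy": 0, "dz": 0, "rx": 0, "ry": 0, "rz": 0}, {"fingers": 1, "dx": 0, "dy": 0, "dz": 0, "rx": 0, "ry": 0, "rz": 0}, {"fingers": 1, "dx": 0, "dy": 0, "dz": 0, "rx": 0, "ry": 0, "rz": 0}, {"fingers": 1, "dx": 0, "dy": 0, "dz": 0, "rx": 0, "ry": 0, "rz": 0}, {"fingers": 1, "dx": 0, "dy": 0, "dz": 0, "rx": 0, "ry": 0, "rz": 0}], "force": 45}}

```text
time_s: 19.85
tool_pos: [0.5312, -0.2676, 0.0498]
tool_rot: [180.0, -0.0, 46.0]
force: [0.1, -1.1, -1.2]
grip_width: 0.021
```

```bash
python3 -c "
from h import *
go(.5315,-.268,.0505,46)"
```

```text
19.85 [ 0.5312 -0.2676  0.0498] [179.98  -0.    45.98] F [ 0.1 -1.1 -1.2] w 0.021 q [ 52.  24. -34. 101.  15.  60. -31.]
shift units [-0.003  0.018 -0.025] turn units [ 0.002 -0.    -0.002]
```

The grip reads 21 mm, so the knob is held. I'll lift gently.

Call:
{"name": "carry_out", "arguments": {"plan": [{"fingers": 1, "dx": 0, "dy": 0, "dz": -0.3, "rx": 0, "ry": 0, "rz": 0}, {"fingers": 1, "dx": 0, "dy": 0, "dz": -0.5, "rx": 0, "ry": 0, "rz": 0}, {"fingers": 1, "dx": 0, "dy": 0, "dz": -0.8, "rx": 0, "ry": 0, "rz": 0}, {"fingers": 1, "dx": 0, "dy": 0, "dz": -0.8, "rx": 0, "ry": 0, "rz": 0}, {"fingers": 1, "dx": 0, "dy": 0, "dz": -0.8, "rx": 0, "ry": 0, "rz": 0}, {"fingers": 1, "dx": 0, "dy": 0, "dz": -0.8, "rx": 0, "ry": 0, "rz": 0}, {"fingers": 1, "dx": 0, "dy": 0, "dz": -0.8, "rx": 0, "ry": 0, "rz": 0}, {"fingers": 1, "dx": 0, "dy": 0, "dz": -0.6, "rx": 0, "ry": 0, "rz": 0}, {"fingers": 1, "dx": 0, "dy": 0, "dz": -0.4, "rx": 0, "ry": 0, "rz": 0}, {"fingers": 1, "dx": 0, "dy": 0, "dz": 0, "rx": 0, "ry": 0, "rz": 0}]}}

```text
time_s: 21.1
tool_pos: [0.5315, -0.2676, 0.2246]
tool_rot: [179.9, -0.0, 46.0]
force: [-0.1, 0.1, -5.9]
grip_width: 0.0209
```

```bash
python3 -c "
from h import *
go(.468,.264,.22,46)
im,K,E=cam('side'); crop(im,170,120,370,320,3,'pics/s7.png')"
```

```text
21.1 [ 0.5315 -0.2676  0.2246] [ 1.7991e+02 -1.0000e-02  4.5980e+01] F [-0.1  0.1 -5.9] w 0.0209 q [ 55.  15. -36.  90.   9.  78. -27.]
shift units [ 11.273 -13.834   0.135] turn units [ 0.009 -0.001 -0.002]
```

View pics/s7.png

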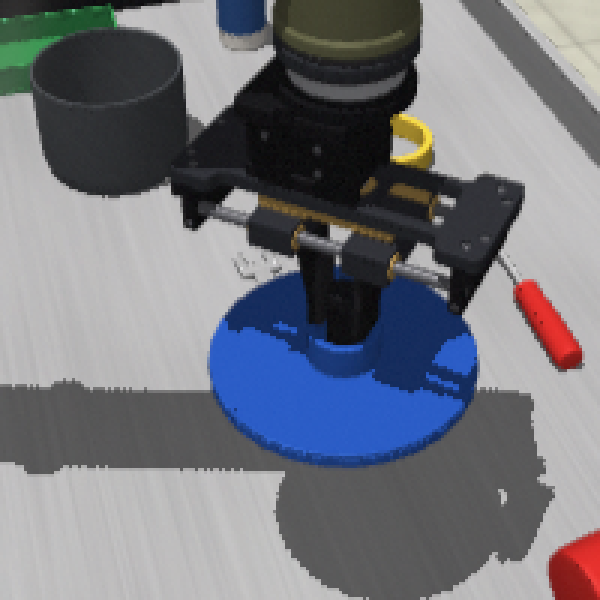

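The set is hanging level with about 5.9 N of load. Carrying it over to the bin.

Call:
{"name": "carry_out", "arguments": {"plan": [{"fingers": 1, "dx": 0.3, "dy": -0.37, "dz": 0, "rx": 0, "ry": 0, "rz": 0}, {"fingers": 1, "dx": 0.6, "dy": -0.74, "dz": 0, "rx": 0, "ry": 0, "rz": 0}, {"fingers": 1, "dx": 0.75, "dy": -0.92, "dz": 0, "rx": 0, "ry": 0, "rz": 0}, {"fingers": 1, "dx": 0.75, "dy": -0.92, "dz": 0, "rx": 0, "ry": 0, "rz": 0}, {"fingers": 1, "dx": 0.75, "dy": -0.92, "dz": 0, "rx": 0, "ry": 0, "rz": 0}, {"fingers": 1, "dx": 0.75, "dy": -0.92, "dz": 0, "rx": 0, "ry": 0, "rz": 0}, {"fingers": 1, "dx": 0.75, "dy": -0.92, "dz": 0, "rx": 0, "ry": 0, "rz": 0}, {"fingers": 1, "dx": 0.75, "dy": -0.92, "dz": 0, "rx": 0, "ry": 0, "rz": 0}, {"fingers": 1, "dx": 0.75, "dy": -0.92, "dz": 0, "rx": 0, "ry": 0, "rz": 0}, {"fingers": 1, "dx": 0.75, "dy": -0.92, "dz": 0, "rx": 0, "ry": 0, "rz": 0}, {"fingers": 1, "dx": 0.75, "dy": -0.92, "dz": 0, "rx": 0, "ry": 0, "rz": 0}, {"fingers": 1, "dx": 0.75, "dy": -0.92, "dz": 0, "rx": 0, "ry": 0, "rz": 0}]}}

```text
time_s: 22.65
tool_pos: [0.4815, 0.132, 0.2233]
tool_rot: [180.0, 0.1, 46.1]
force: [0.3, -0.1, -5.1]
grip_width: 0.0206
```

Call:
{"name": "carry_out", "arguments": {"plan": [{"fingers": 1, "dx": 0.75, "dy": -0.92, "dz": 0, "rx": 0, "ry": 0, "rz": 0}, {"fingers": 1, "dx": 0.75, "dy": -0.92, "dz": 0, "rx": 0, "ry": 0, "rz": 0}, {"fingers": 1, "dx": 0.65, "dy": -0.8, "dz": 0, "rx": 0, "ry": 0, "rz": 0}, {"fingers": 1, "dx": 0.45, "dy": -0.55, "dz": 0, "rx": 0, "ry": 0, "rz": 0}, {"fingers": 1, "dx": 0.2, "dy": -0.24, "dz": 0, "rx": 0, "ry": 0, "rz": 0}, {"fingers": 1, "dx": 0, "dy": 0, "dz": 0, "rx": 0, "ry": 0, "rz": 0}]}}

```text
time_s: 23.4
tool_pos: [0.4668, 0.2615, 0.2235]
tool_rot: [180.0, 0.0, 46.1]
force: [-0.0, -1.1, -4.6]
grip_width: 0.0212
```

```bash
python3 -c "
from h import *
go(.468,.264,.22,46)
im,K,E=cam('side'); crop(im,130,50,290,210,4,'pics/s8.png')
im,K,E=cam('top'); crop(im,150,200,250,300,6,'pics/t8.png')"
```

```text
23.4 [0.4668 0.2615 0.2235] [1.7999e+02 5.0000e-02 4.6120e+01] F [-0.  -1.1 -4.6] w 0.0212 q [ 22.  11. -60.  98.  10.  77. -83.]
shift units [ 0.087 -0.03   0.117] turn units [0.001 0.005 0.012]
```

View pics/s8.png

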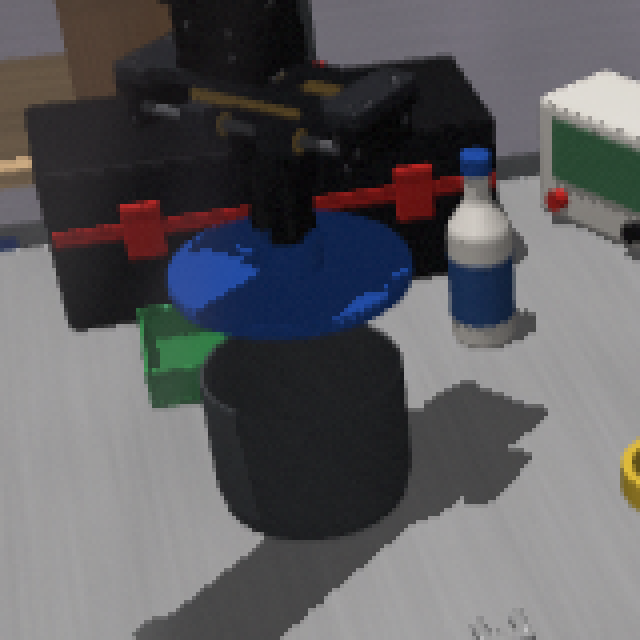

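View pics/t8.png

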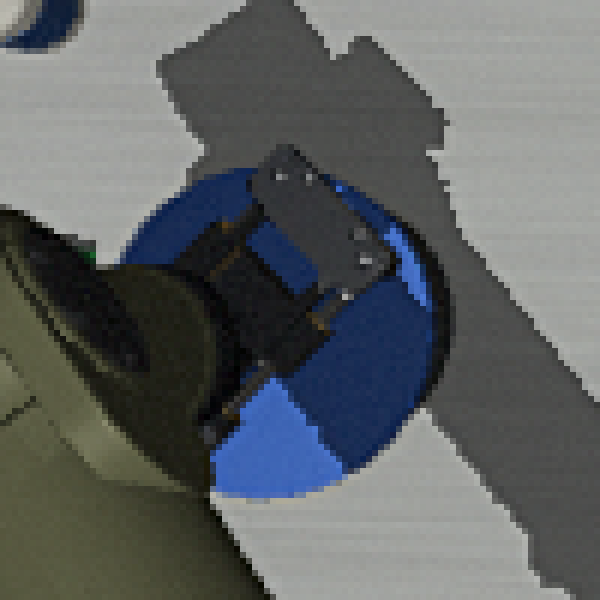

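The lid hangs level just above the bin. The earlier side-view bin fit was noisy (rms 16 mm), so I'm rechecking the bin's centre before insertion.

Run:
```python
from h import *
from scipy.optimize import least_squares
_,Ks,Es=cam('side'); _,K,E=cam('top')
def circ(P,r):
    P=np.array(P)[:,:2]; f=lambda x:np.hypot(*(P-x).T)-r
    s=least_squares(f,P.mean(0),loss='soft_l1',f_scale=.001); return s.x.round(4),np.median(abs(f(s.x))).round(4)
g=cv2.GaussianBlur(cv2.imread('pics/side0.png'),(0,0),.7); 
m=(cv2.cvtColor(g,cv2.COLOR_BGR2HSV)[...,2]<75).astype('uint8')  # dark bin
x0,y0,x1,y1=178,125,240,185; m2=np.zeros_like(m); m2[y0:y1,x0:x1]=m[y0:y1,x0:x1]
c=max(cv2.findContours(m2,cv2.RETR_EXTERNAL,cv2.CHAIN_APPROX_NONE)[0],key=cv2.contourArea)[:,0]
print(c.min(0),c.max(0))
for lim in(138,142,146):
    P=[onz(Ks,Es,u,v,.11) for u,v in c if v<lim]; print('side rim',lim,len(P),circ(P,.075))
P=[onz(Ks,Es,u,v,0) for u,v in c if v>172]; print('side foot',circ(P,.07))
for q in((.468,.264),(.468,.267)): 
    a=[proj(Ks,Es,(q[0]+.075*np.cos(t),q[1]+.075*np.sin(t),.11)) for t in np.linspace(0,6.28,60)]; print(q,np.min(a,0).round(1),np.max(a,0).round(1))
```

```text
[178 125] [233 184]
side rim 138 78 (array([0.4464, 0.2959]), np.float64(0.0095))
side rim 142 86 (array([0.4529, 0.294 ]), np.float64(0.0127))
side rim 146 94 (array([0.4583, 0.2927]), np.float64(0.0121))
side foot (array([0.469 , 0.2708]), np.float64(0.0009))
(0.468, 0.264) [179.8 128.9] [231.  155.8]
(0.468, 0.267) [179.7 128.4] [230.8 155.2]
```

The rim extents seen in the side crop (180.7 to 231, top 129) match the projection of (0.468, 0.264), which is 179.8 to 231, top 128.9. The mask fit was contaminated by the tray and shadow. Lowering to just above the mouth.

Call:
{"name": "carry_out", "arguments": {"plan": [{"fingers": 1, "dx": 0.08, "dy": -0.03, "dz": 0.4, "rx": 0, "ry": 0, "rz": 0}, {"fingers": 1, "dx": 0, "dy": 0, "dz": 0.6, "rx": 0, "ry": 0, "rz": 0}, {"fingers": 1, "dx": 0, "dy": 0, "dz": 0.5, "rx": 0, "ry": 0, "rz": 0}, {"fingers": 1, "dx": 0, "dy": 0, "dz": 0.3, "rx": 0, "ry": 0, "rz": 0}, {"fingers": 1, "dx": 0, "dy": 0, "dz": 0.1, "rx": 0, "ry": 0, "rz": 0}, {"fingers": 1, "dx": 0, "dy": 0, "dz": 0, "rx": 0, "ry": 0, "rz": 0}]}}

```text
time_s: 24.35
tool_pos: [0.4692, 0.2631, 0.1668]
tool_rot: [-180.0, -0.0, 46.0]
force: [0.0, 0.2, -4.8]
grip_width: 0.0212
```

```bash
python3 -c "
from h import *
go(.468,.264,.15,46)
im,K,E=cam('side'); crop(im,130,50,290,210,4,'pics/s9.png')"
```

```text
24.35 [0.4692 0.2631 0.1668] [-1.800e+02 -1.000e-02  4.599e+01] F [ 0.   0.2 -4.8] w 0.0212 q [ 20.  14. -59. 102.  13.  71. -86.]
shift units [-0.007 -0.05   0.559] turn units [-0.    -0.001 -0.001]
```

View pics/s9.png

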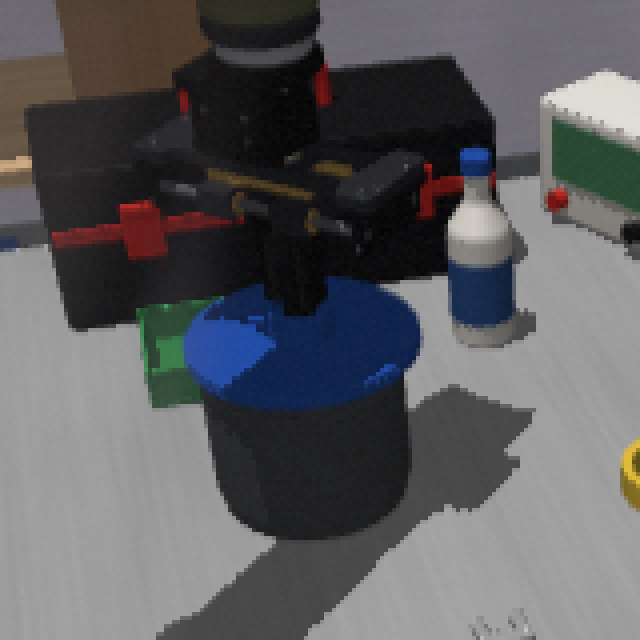

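The side view shows the lid centred over the bin: lid span 185–422, bin rim 203–408 in crop px. Lowering slowly and watching the force.

Call:
{"name": "carry_out", "arguments": {"plan": [{"fingers": 1, "dx": 0, "dy": 0, "dz": 0.15, "rx": 0, "ry": 0, "rz": 0}, {"fingers": 1, "dx": 0, "dy": 0, "dz": 0.1, "rx": 0, "ry": 0, "rz": 0}, {"fingers": 1, "dx": 0, "dy": 0, "dz": 0, "rx": 0, "ry": 0, "rz": 0}]}}

```text
time_s: 24.78
tool_pos: [0.469, 0.2629, 0.159]
tool_rot: [-180.0, 0.0, 46.0]
force: [0.1, 0.1, -5.0]
grip_width: 0.0212
```

Call:
{"name": "carry_out", "arguments": {"plan": [{"fingers": 1, "dx": 0, "dy": 0, "dz": 0.1, "rx": 0, "ry": 0, "rz": 0}, {"fingers": 1, "dx": 0, "dy": 0, "dz": 0.05, "rx": 0, "ry": 0, "rz": 0}, {"fingers": 1, "dx": 0, "dy": 0, "dz": 0, "rx": 0, "ry": 0, "rz": 0}]}}

```text
time_s: 25.15
tool_pos: [0.469, 0.2628, 0.1545]
tool_rot: [-180.0, 0.0, 46.0]
force: [-0.2, -0.3, -4.7]
grip_width: 0.0209
```

Spigot has gone in without contact. Continuing.

Call:
{"name": "carry_out", "arguments": {"plan": [{"fingers": 1, "dx": 0, "dy": 0, "dz": 0.08, "rx": 0, "ry": 0, "rz": 0}, {"fingers": 1, "dx": 0, "dy": 0, "dz": 0, "rx": 0, "ry": 0, "rz": 0}]}}

```text
time_s: 25.4
tool_pos: [0.469, 0.2629, 0.1521]
tool_rot: [-180.0, 0.0, 46.0]
force: [0.4, 0.7, -6.1]
grip_width: 0.0204
```

Call:
{"name": "carry_out", "arguments": {"plan": [{"fingers": 1, "dx": 0, "dy": 0, "dz": 0.06, "rx": 0, "ry": 0, "rz": 0}, {"fingers": 1, "dx": 0, "dy": 0, "dz": 0, "rx": 0, "ry": 0, "rz": 0}]}}

```text
time_s: 25.65
tool_pos: [0.4691, 0.2629, 0.1503]
tool_rot: [-180.0, 0.0, 46.0]
force: [-0.8, 0.5, -5.9]
grip_width: 0.0211
```

Call:
{"name": "carry_out", "arguments": {"plan": [{"fingers": 1, "dx": 0, "dy": 0, "dz": 0.03, "rx": 0, "ry": 0, "rz": 0}, {"fingers": 1, "dx": 0, "dy": 0, "dz": 0, "rx": 0, "ry": 0, "rz": 0}]}}

```text
time_s: 25.9
tool_pos: [0.4692, 0.263, 0.1498]
tool_rot: [180.0, 0.0, 46.0]
force: [-0.8, 0.3, -4.4]
grip_width: 0.0208
```

Call:
{"name": "carry_out", "arguments": {"plan": [{"fingers": 1, "dx": 0, "dy": 0, "dz": 0.04, "rx": 0, "ry": 0, "rz": 0}, {"fingers": 1, "dx": 0, "dy": 0, "dz": 0, "rx": 0, "ry": 0, "rz": 0}]}}

```text
time_s: 26.15
tool_pos: [0.4692, 0.263, 0.1497]
tool_rot: [180.0, 0.0, 46.0]
force: [-3.9, -2.4, 5.8]
grip_width: 0.0209
```

Call:
{"name": "carry_out", "arguments": {"plan": [{"fingers": 1, "dx": 0, "dy": 0, "dz": 0.04, "rx": 0, "ry": 0, "rz": 0}, {"fingers": 1, "dx": 0, "dy": 0, "dz": 0, "rx": 0, "ry": 0, "rz": 0}]}}

```text
time_s: 26.4
tool_pos: [0.4692, 0.263, 0.1496]
tool_rot: [179.9, 0.1, 46.0]
force: [-6.0, -3.9, 13.8]
grip_width: 0.0208
```

Contact came at TCP 0.1497, matching the expected home height (0.0498 at the pick, plus 0.100). I'll ease the push, open, and rise.

Call:
{"name": "carry_out", "arguments": {"plan": [{"fingers": 1, "dx": 0, "dy": 0, "dz": -0.06, "rx": 0, "ry": 0, "rz": 0}, {"fingers": -1, "dx": 0, "dy": 0, "dz": 0, "rx": 0, "ry": 0, "rz": 0}, {"fingers": -1, "dx": 0, "dy": 0, "dz": 0, "rx": 0, "ry": 0, "rz": 0}, {"fingers": -1, "dx": 0, "dy": 0, "dz": 0, "rx": 0, "ry": 0, "rz": 0}, {"fingers": -1, "dx": 0, "dy": 0, "dz": 0, "rx": 0, "ry": 0, "rz": 0}, {"fingers": -1, "dx": 0, "dy": 0, "dz": -0.3, "rx": 0, "ry": 0, "rz": 0}, {"fingers": -1, "dx": 0, "dy": 0, "dz": -0.8, "rx": 0, "ry": 0, "rz": 0}, {"fingers": -1, "dx": 0, "dy": 0, "dz": -0.8, "rx": 0, "ry": 0, "rz": 0}, {"fingers": -1, "dx": 0, "dy": 0, "dz": -0.4, "rx": 0, "ry": 0, "rz": 0}, {"fingers": -1, "dx": 0, "dy": 0, "dz": 0, "rx": 0, "ry": 0, "rz": 0}]}}

```text
time_s: 27.65
tool_pos: [0.4696, 0.2632, 0.2188]
tool_rot: [179.9, -0.1, 46.0]
force: [-0.2, 0.1, 0.1]
grip_width: 0.0865
```

```bash
python3 -c "
from h import *
go(.469,.263,.1255,46)
im,K,E=cam('side'); crop(im,130,50,290,210,4,'pics/s10.png')
h=cv2.cvtColor(im,cv2.COLOR_RGB2HSV); m=((h[...,0]>105)&(h[...,0]<130)&(h[...,1]>140)&(h[...,2]>40)).astype('uint8')
m[:,:165]=0;m[:115]=0;m[:,240:]=0;m[165:]=0
v,u=np.nonzero(m);print('blue ext',u.min(),u.max(),v.min(),v.max())
for q in((.469,.263),):
  for z in(.122,.132): a=np.array([proj(K,E,(q[0]+.086*np.cos(t),q[1]+.086*np.sin(t),z)) for t in np.linspace(0,6.28,90)]);print(z,a.min(0).round(1),a.max(0).round(1))
a=np.array([proj(K,E,(q[0]+.086*np.cos(t),q[1]+.086*np.sin(t),.111)) for t in np.linspace(0,6.28,90)]);print('skirt bottom',a.max(0))
print('knob top',proj(K,E,(.469,.263,.176)))
"
```

```text
27.65 [0.4696 0.2632 0.2188] [ 1.7994e+02 -8.0000e-02  4.5970e+01] F [-0.2  0.1  0.1] w 0.0865 q [ 22.  11. -60.  98.  10.  77. -84.]
shift units [-0.023 -0.014  3.11 ] turn units [ 0.006 -0.008 -0.003]
blue ext 177 234 125 157
0.122 [175.7 123.8] [234.9 154.5]
0.132 [175.2 120.9] [234.6 151.5]
skirt bottom [235.1072918 157.8171629]
knob top [203.34362586 121.89102504]
```

View pics/s10.png

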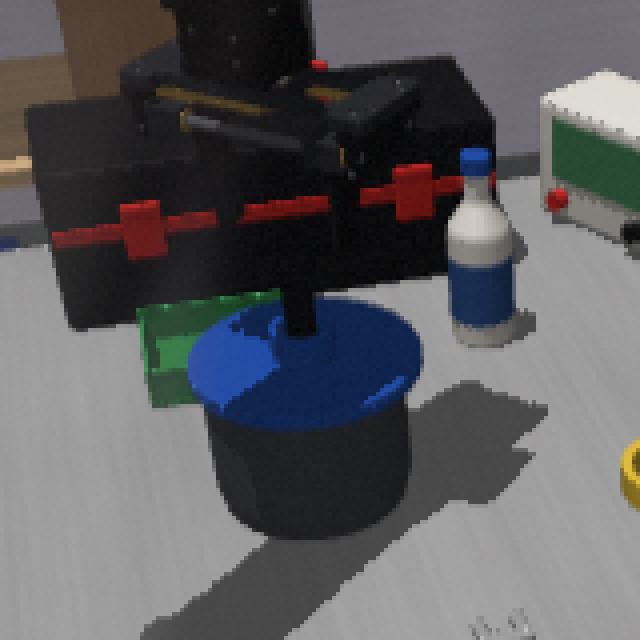

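The side view shows the set home. The blue extents are v 125–157, against 123.8–157.8 predicted for home, and the plate is level with the knob standing free. Now I descend to grip the collar with the tips about 4 mm above the plate.

Call:
{"name": "carry_out", "arguments": {"plan": [{"fingers": -1, "dx": -0.02, "dy": -0.01, "dz": 0.7, "rx": 0, "ry": 0, "rz": 0}, {"fingers": -1, "dx": 0, "dy": 0, "dz": 0.8, "rx": 0, "ry": 0, "rz": 0}, {"fingers": -1, "dx": 0, "dy": 0, "dz": 0.7, "rx": 0, "ry": 0, "rz": 0}, {"fingers": -1, "dx": 0, "dy": 0, "dz": 0.4, "rx": 0, "ry": 0, "rz": 0}, {"fingers": -1, "dx": 0, "dy": 0, "dz": 0.2, "rx": 0, "ry": 0, "rz": 0}, {"fingers": -1, "dx": 0, "dy": 0, "dz": 0.15, "rx": 0, "ry": 0, "rz": 0}, {"fingers": -1, "dx": 0, "dy": 0, "dz": 0, "rx": 0, "ry": 0, "rz": 0}, {"fingers": -1, "dx": 0, "dy": 0, "dz": 0, "rx": 0, "ry": 0, "rz": 0}]}}

```text
time_s: 28.7
tool_pos: [0.4689, 0.2629, 0.13]
tool_rot: [180.0, -0.0, 46.0]
force: [-0.1, -0.4, 0.3]
grip_width: 0.0869
```

```bash
python3 -c "
from h import *
go(.469,.263,.1255,46)"
```

```text
28.7 [0.4689 0.2629 0.13  ] [ 1.7997e+02 -5.0000e-02  4.5980e+01] F [-0.1 -0.4  0.3] w 0.0869 q [ 19.  17. -58. 104.  15.  67. -88.]
shift units [0.005 0.002 0.151] turn units [ 0.003 -0.005 -0.002]
```

Call:
{"name": "carry_out", "arguments": {"plan": [{"fingers": -1, "dx": 0, "dy": 0, "dz": 0.13, "rx": 0, "ry": 0, "rz": 0}, {"fingers": 1, "dx": 0, "dy": 0, "dz": 0, "rx": 0, "ry": 0, "rz": 0}, {"fingers": 1, "dx": 0, "dy": 0, "dz": 0, "rx": 0, "ry": 0, "rz": 0}, {"fingers": 1, "dx": 0, "dy": 0, "dz": 0, "rx": 0, "ry": 0, "rz": 0}, {"fingers": 1, "dx": 0, "dy": 0, "dz": 0, "rx": 0, "ry": 0, "rz": 0}, {"fingers": 1, "dx": 0, "dy": 0, "dz": 0, "rx": 0, "ry": 0, "rz": 0}, {"fingers": 1, "dx": 0, "dy": 0, "dz": 0, "rx": 0, "ry": 0, "rz": 0}, {"fingers": 1, "dx": 0, "dy": 0, "dz": 0, "rx": 0, "ry": 0, "rz": 0}], "force": 25}}

```text
time_s: 29.7
tool_pos: [0.4686, 0.2627, 0.1256]
tool_rot: [180.0, 0.0, 46.0]
force: [0.3, -0.3, 0.2]
grip_width: 0.0465
```

Call:
{"name": "carry_out", "arguments": {"plan": [{"fingers": 1, "dx": 0, "dy": 0, "dz": 0, "rx": 0, "ry": 0, "rz": 0}, {"fingers": 1, "dx": 0, "dy": 0, "dz": -0.1, "rx": 0, "ry": 0, "rz": 0}, {"fingers": 1, "dx": 0, "dy": 0, "dz": -0.2, "rx": 0, "ry": 0, "rz": 0}, {"fingers": 1, "dx": 0, "dy": 0, "dz": -0.2, "rx": 0, "ry": 0, "rz": 0}, {"fingers": 1, "dx": 0, "dy": 0, "dz": 0, "rx": 0, "ry": 0, "rz": 0}]}}

```text
time_s: 30.32
tool_pos: [0.4689, 0.263, 0.1413]
tool_rot: [180.0, -0.1, 46.0]
force: [0.4, 0.9, -1.6]
grip_width: 0.0465
```

```bash
python3 -c "
from h import *
st()
im,K,E=cam('side'); crop(im,130,50,290,210,4,'pics/s11.png')"
```

```text
30.32 [0.4689 0.263  0.1413] [ 1.7996e+02 -6.0000e-02  4.5980e+01] F [ 0.4  0.9 -1.6] w 0.0465 q [ 19.  16. -58. 104.  14.  69. -87.]
```

View pics/s11.png

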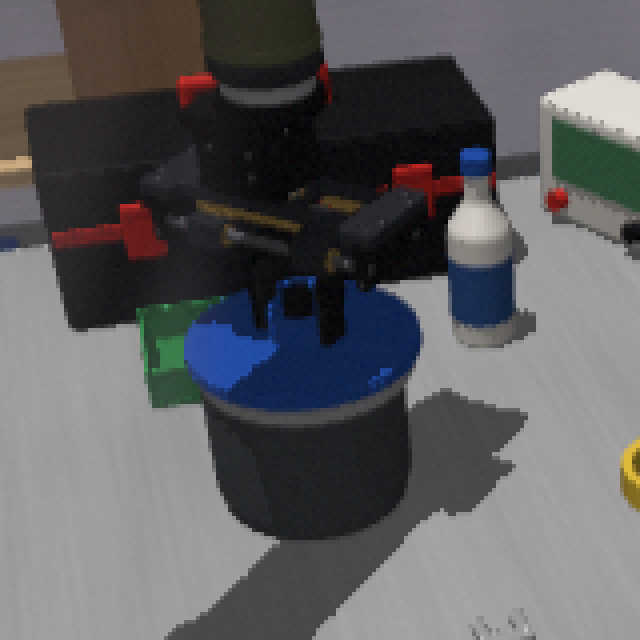

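The cover is rising alone at about 2 N of load, and the grey inner lid stays on the rim. I'll raise it to 100 mm in total.

Call:
{"name": "carry_out", "arguments": {"plan": [{"fingers": 1, "dx": 0, "dy": 0, "dz": -0.3, "rx": 0, "ry": 0, "rz": 0}, {"fingers": 1, "dx": 0, "dy": 0, "dz": -0.5, "rx": 0, "ry": 0, "rz": 0}, {"fingers": 1, "dx": 0, "dy": 0, "dz": -0.5, "rx": 0, "ry": 0, "rz": 0}, {"fingers": 1, "dx": 0, "dy": 0, "dz": -0.5, "rx": 0, "ry": 0, "rz": 0}, {"fingers": 1, "dx": 0, "dy": 0, "dz": -0.5, "rx": 0, "ry": 0, "rz": 0}, {"fingers": 1, "dx": 0, "dy": 0, "dz": -0.35, "rx": 0, "ry": 0, "rz": 0}, {"fingers": 1, "dx": 0, "dy": 0, "dz": -0.15, "rx": 0, "ry": 0, "rz": 0}, {"fingers": 1, "dx": 0, "dy": 0, "dz": 0, "rx": 0, "ry": 0, "rz": 0}, {"fingers": 1, "dx": 0, "dy": 0, "dz": 0, "rx": 0, "ry": 0, "rz": 0}]}}

```text
time_s: 31.5
tool_pos: [0.4682, 0.2625, 0.224]
tool_rot: [-180.0, 0.1, 46.0]
force: [0.6, -0.5, -1.9]
grip_width: 0.0465
```

```bash
python3 -c "
from h import *
st()
im,K,E=cam('side'); cv2.imwrite('pics/s12.png',im[:,:,::-1]); crop(im,130,30,290,190,4,'pics/s12c.png')"
```

```text
31.5 [0.4682 0.2625 0.224 ] [-1.7998e+02  6.0000e-02  4.5980e+01] F [ 0.6 -0.5 -1.9] w 0.0465 q [ 22.  11. -60.  97.  10.  77. -84.]
```

View pics/s12c.png

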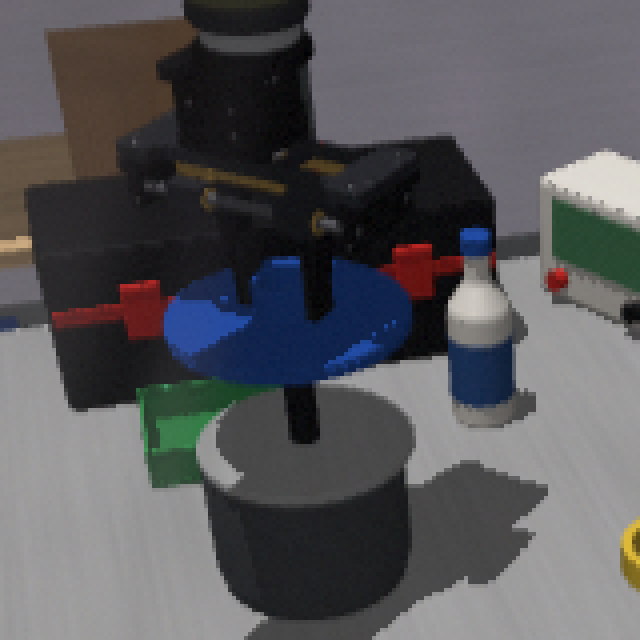

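View pics/s12.png

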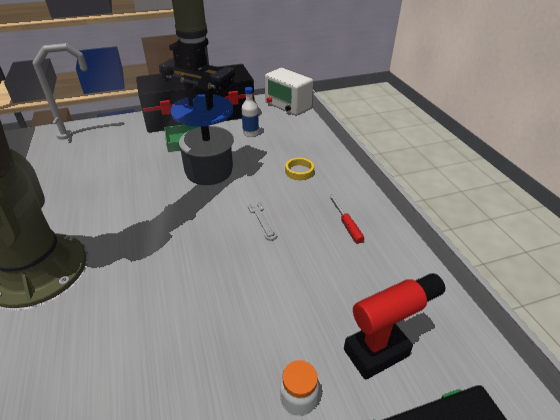

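The cover is held level, 98 mm up. The inner lid sits flat on the rim and the bystanders are where they were. Handing in.

```bash
python3 -c "
from cell import ticket
print(ticket.sign_off())"
```

```text
the job is handed in; nothing more can be done
None
```

The job is done and handed in at about 31.5 s. The wooden offcut and the grey pipe are in the bin. The nested lid set is home on the bin and released. The blue cover is lifted off alone and still held.

**Last checks**
- **Cover:** it is held by the collar with the tool vertical to within 0.1°. The tool rose 98 mm (0.1256 to 0.224 m), and the load on it was about 2 N, as expected for the cover alone.
- **Inner lid:** I took it as home from touching at a tool height of 0.1497 m, against 0.1498 m expected. In the last side picture the disc lies flat on the rim.
- **Offcuts:** a top picture taken before the lid went on showed both lying inside the bin.
- **Other things:** in the last side picture the tools and other things look to be where they started; I did not measure them.

**Readings that failed or disagreed**
- The side-view circle fits of the bin came out badly because the tray and shadow got into the mask. I used the top-view fit and checked it against the rim edges read by eye in the side view.
- After release, the knob appeared about 1 px (3 mm) off its predicted place in the side view.
- The gripper read 46.5 mm on the 48 mm collar and 21 mm on the 22 mm knob.
- The first move call was refused in validation. I sent it again with every field filled in, and it went through.

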